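# Hang the stirrer between its neighbours

### The arm

A 6-joint arm with a two-finger parallel gripper is mounted at the origin on a cart in front of the work surface, level with it; the furniture and walls round the work are solid. World frame = base frame: x ahead of the robot, y to its left, z up, the work surface at z = 0. Lengths are in m, angles in rad, forces in N, time in s.
With the tool pointing down it reaches from about 0.225 to 0.875 m from the base axis. Payload 3.4 kg.
Tool frame: the origin (TCP) lies at the very end of the fingers, on their centre line; the grasp point (between the pads) lies 19 mm behind it (manip.pinch_z is the distance from the TCP to the grasp point, in m); z points along the fingers, y is the line along which they close (so a half turn about z gives the same grasp; the last joint's range is limited). The gripper opens to 85 mm and grips with 20 to 120 N. Pads are 22 mm wide; open, the fingers measure 114 mm over their backs; the gripper's body (76 mm by 85 mm) begins 54 mm behind the grasp point. The pads swing forward as they close: fully open they stand 13 mm farther back than shut.
Start: joints at [0.991, 0.276, 1.505, -0, 1.361, -0.121], TCP at [0.255, 0.516, 0.231] pointing down, gripper open.
Joint ranges: [-2.89, 2.89], [-0.75, 2.08], [0.22, 2.7], [-1.18, 4.32], [0.11, 2.71], [-2.7, 2.7]. Speed limits (rad/s): [2.57, 2.57, 3.14, 3.14, 3.14, 3.14].

### API

Orientations are given as a unit quaternion [w, x, y, z].
In Python, from rig import manip gives the robot as it stands. The module is installed in compiled form; this text tells all that it offers.
- The arm moves only by the shell command python3 -m jog 'ROWS' [FORCE]. ROWS is JSON, a list of rows, each an object of numbers: "dx", "dy", "dz": the shift along the tool's x, y, z each as a share of 25 cm, from -1 to 1; "ax", "ay", "az": the turn, a rotation vector about the tool's x, y, z each as a share of 90 degrees, from -1 to 1; "grip": the opening, from -1 (shut) to 1 (fully open), so that 0 is half open. A call has 1 to 5 rows; each row is the pose to reach, as a shift and turn from the pose commanded when the call began, along the tool's axes at that moment; what a row does not reach only later rows make up. A row lasts 1/12 s, in which the tool goes at most 41.7 mm and 7.16 degrees, less where a joint would pass 70% of its speed; a pose out of reach is approached as far as the arm can. A call with a number of a shift or a turn outside -1 to 1 is refused whole. A call with a gripper value outside its range is refused whole. The fingers move at their own pace and stop on an object; FORCE is the grip in N (left out, the last holds). Time passes only in rows, so rows that repeat a pose let the fingers close. It gives the time, the measured TCP pose, the force, the opening and the grip force at its end, in the units of the state.
- manip.get_state(): the state, without advancing time (a new reading comes with each control period).
- manip.get_image(name): name is "side" or "top"; returns a dict with "img" (480x640x3 uint8, red, green, blue), "mtx" (3x3 intrinsics, pixels), "world_to_cam" (4x4, takes a point from world to camera coordinates). Camera axes: x right, y down, z forward; pixel columns grow to the right and rows downward; lengths in m; the calibration is good to about 2 mm. A picture is of the moment at which its call begins. There is no depth.
- manip.sign_off(): hands the job in; it is judged then, once.
The state is a dict: "clock": time; "qpos": joint angles; "qd": joint speeds; "effort": joint torques, N m; "position": TCP position; "ee_rot": TCP orientation; "contact_force": force on the tool from outside, world axes, zero at the start; "moment": the same for the moment, N m; "width": finger opening in m; "gripper_force": force on a finger pad.
Only numpy, scipy, OpenCV 4.12 (cv2) and the standard library are available. Lean on these libraries where they do the work, as an engineer would, in place of code of your own. Each camera call takes 0.05 s, during which the arm holds its last target. There are 200 camera calls.

### The job

Take the orange-knobbed hand stirrer out of the white draining pot and hang it on the empty middle hook of the rack, between the two stirrers already there: push it gently through the sprung keepers until its shaft is home at the end of the slot, then lower it until its collar bears flat on the hook's cradle behind the lips, and only then let go and withdraw. How high that cradle is clamped is not known exactly, so feel for it; do not force or drop the stirrer, and leave its neighbours and the bottle undisturbed.

Things in the scene. Friction and masses are not known exactly. Their poses are not given: they have to be found in the camera images.
- stirrer_knob (a point): (mm) middle of the orange knob of the hand stirrer to be hung (grip here): knob diameter 24, 44 high; this point is 22 above the top of the white collar under it. z up along the shaft. 100 to 170 g, 150 mm tall. It stands upright in the pot, its collar resting on the rim, and must be lifted 100 mm to clear it
- stirrer_collar (a point): (mm) the same stirrer: centre of its collar's underside, 28 below the middle of the knob. Collar diameter 46, 6 thick; below it a steel shaft, diameter 14, and at its foot, from 64 to 100 below the collar, a paddle 30 wide (along x), 4 thick
- stirrer: (mm) the orange-knobbed stirrer as a whole: origin at the centre of its foot, 128 below the middle of the knob, z up along the shaft
- pot: (mm) white draining pot, fixed to the table, outer diameter 44, bore 35, 115 high, foot flange diameter 72; origin at the centre of its underside
- rack: (mm) grey rack, fixed to the table, 240 wide, 150 deep, with three hooks side by side at 62 pitch, open towards the robot; the middle one is empty. Each hook: aluminium cradle above, blue guide fork below. Origin on the table under the middle hook's seat; x points from the hooks' open front to their back, y along the row to the left, z up. No part of it stands above the cradles
- cradle: (mm) the middle hook's cradle: origin at the nominal seat, axes as the rack's (its rails' true height is not reported)
- seat (a point): (mm) nominal seat of the middle hook, 145 above the table, axes as the rack's: where the centre of the collar's underside belongs when the shaft touches the end of the guide's slot. True in depth and sideways, but the cradle that bears the collar is clamped up to 8 higher or lower (different each time, not reported). It is rigid: feel for it; over 25 N is too much
- lip (a point): (mm) the cradle's lip, 28 in front of the seat, shown at nominal height. Cradle: two rails, 5 thick, 50 wide over all, 24 apart (the shaft goes between); their front lips, 4.5 deep, stand 4 above the seat. The collar must come in above the lips and go down behind them (2.5 mm of room). Paddle and shaft come in from the front, below the rails
- keepers (a point): (mm) midway between the brass sprung keepers in the slot of the blue guide fork, 12 in front of and 17.5 below the seat. Fork: 7 thick, slot 19 wide, flared mouth starting 44 in front of the seat. The keepers narrow the slot to 9; the shaft parts them with its axis between 19 and 6 in front of the seat, against 2 to 8 N along x, then slides free to the slot's end
- neighbour_disc_collar (a point): (mm) stirrer of the same size with a blue knob and a disc foot, hanging loose on the left hook (y +62); leave alone. Centre of its collar's underside (its knob's top is 50 above), z up
- neighbour_cross_collar (a point): (mm) stirrer of the same size with a grey knob and a crossed paddle, hanging loose on the right hook (y -62); leave alone. Centre of its collar's underside (its knob's top is 50 above), z up
- bottle_mid (a point): (mm) small white bottle with a yellow cap, diameter 50, 100 high, standing loose on the table; leave alone. Point at its centre, z up
Not all that is in view belongs to the job. Leave any yellow look-alike of the stirrer alone.

How it is judged:
By the outcome, as a careful person would: the job done as asked, in the order asked, and still so for the second after the job is handed in, with the robot touching nothing.
It also fails if it takes over 51 s, if anything falls off the work surface, if the arm or the gripper's body presses on something with over 40 N, if the wrist force passes 120 N, or if a joint passes its speed limit or range.

## Working session

There is one attempt and no reset: what is moved stays moved. The work goes in short steps, Python scripts to look and compute and a shell command to move; the robot and the scene stay as the last step left them, time stands still between calls to the robot, and variables do not carry over. Pictures are saved under pics/ and viewed, at most 12 in all, crops included, and the job is handed in when it is done.

```bash
mkdir -p pics; python3 - <<'E'
from rig import manip
import cv2
for n in("side","top"):
    d=manip.get_image(n);cv2.imwrite(f"pics/{n}0.png",d["img"][:,:,::-1])
    print(n,d["mtx"].tolist(),d["world_to_cam"].round(4).tolist())
s=manip.get_state();print(s["position"],s["ee_rot"],s["width"],s["clock"],s["contact_force"],manip.pinch_z)
E
```

```text
side [[519.4428585245518, 0.0, 308.65082801741636], [0.0, 519.4428585245518, 239.81396990447044], [0.0, 0.0, 1.0]] [[0.9971, -0.0752, 0.0104, -0.5288], [-0.0149, -0.3277, -0.9447, 0.1173], [0.0744, 0.9418, -0.3279, 1.1205], [0.0, 0.0, 0.0, 1.0]]
top [[585.4402001207613, 0.0, 320.8164283831322], [0.0, 585.4402001207613, 246.82276016075065], [0.0, 0.0, 1.0]] [[0.0123, -0.9999, -0.0102, 0.0054], [-0.9907, -0.0108, -0.1355, 0.5132], [0.1354, 0.0118, -0.9907, 1.2134], [0.0, 0.0, 0.0, 1.0]]
[0.25438606 0.51514741 0.23052585] [-2.91804791e-04  2.27383975e-01  9.73804827e-01 -7.75244233e-04] 0.0855477329584778 0.1 [-0.84934243  0.36273799  0.1140106 ] 0.0187
```

View pics/side0.png

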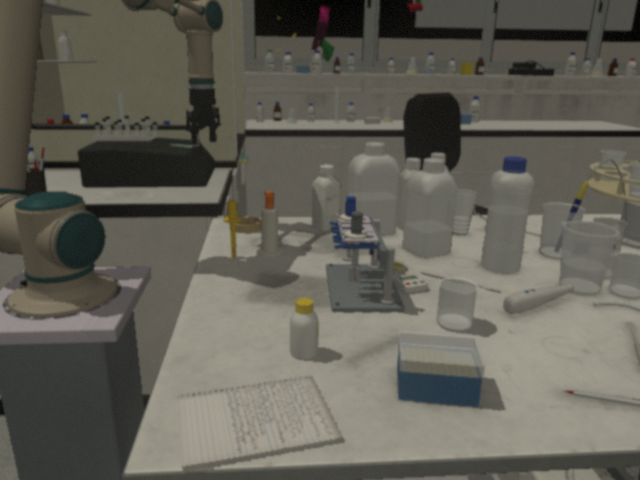

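View pics/top0.png

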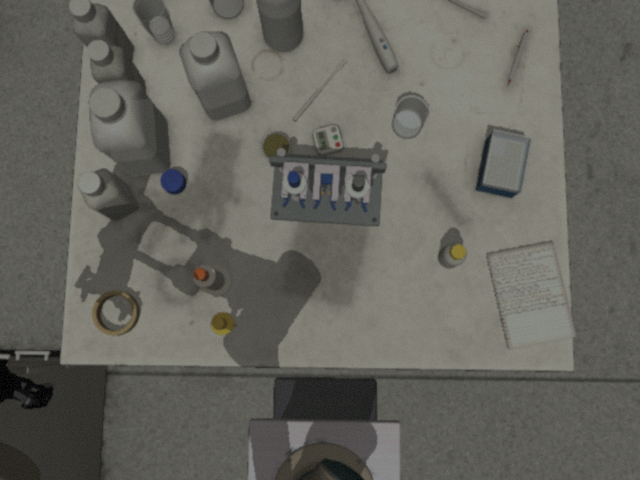

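Orange knob candidates: orange one at top (202,275) / side (269,200), and the yellow look-alike at top (222,323) / side (233,215). The yellow-capped bottle is at top (455,253) and the tape ring at top (116,312). I choose the orange one standing in the white pot. Next, close crops.

```bash
python3 - <<'E'
import cv2,numpy as np
s=cv2.imread("pics/side0.png");t=cv2.imread("pics/top0.png")
f=lambda im,x,y,w,h,k:cv2.convertScaleAbs(cv2.resize(im[y:y+h,x:x+w],None,fx=k,fy=k,interpolation=cv2.INTER_CUBIC),alpha=1.5)
a=np.hstack([f(s,225,175,50,75,8)[:, :400],f(t,175,250,50,75,8)]);cv2.imwrite("pics/c1.png",a)
cv2.imwrite("pics/c2.png",f(s,320,185,100,75,8));cv2.imwrite("pics/c3.png",f(t,265,140,130,90,6))
E
```

```text
(no output)
```

View pics/c1.png

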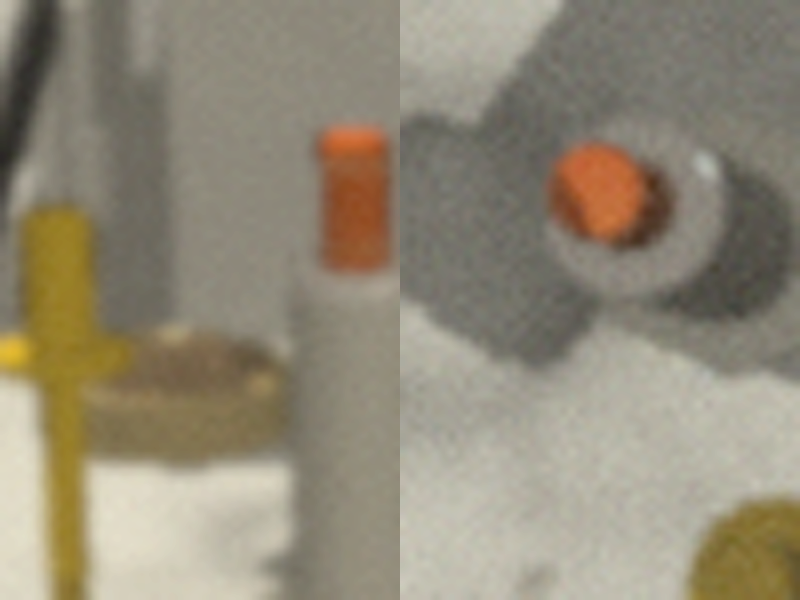

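View pics/c2.png

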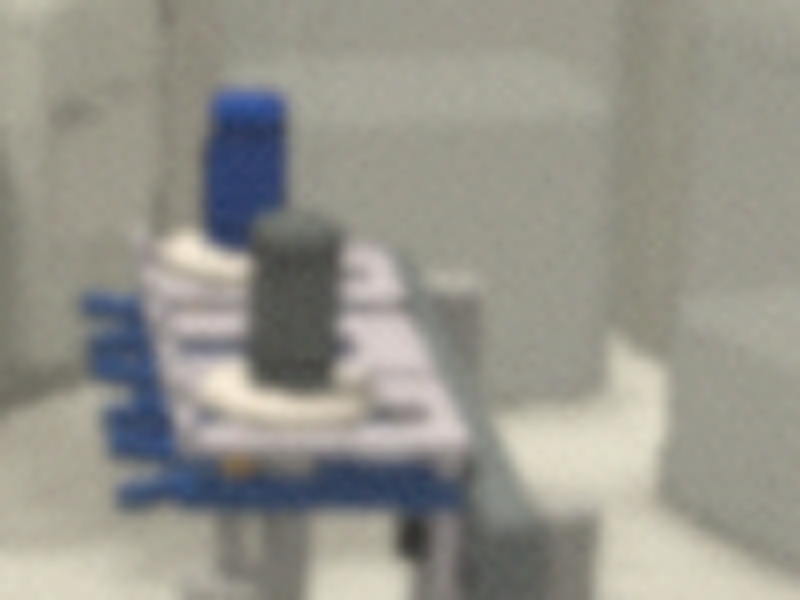

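View pics/c3.png

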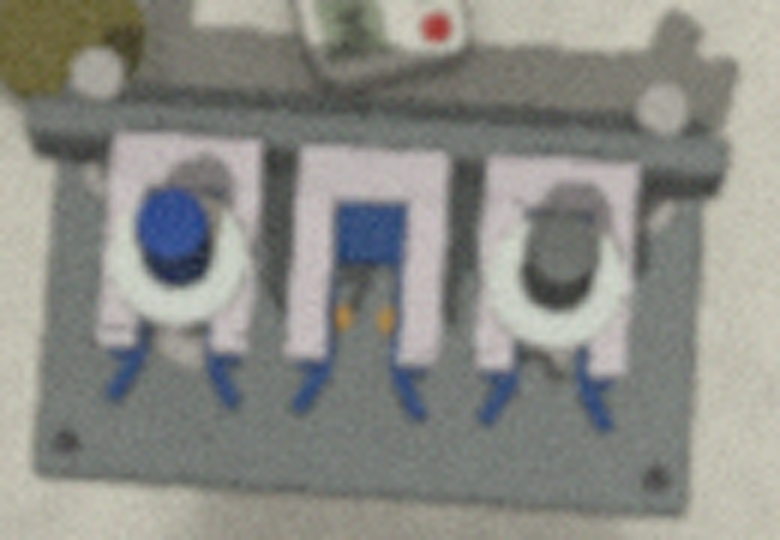

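c1 confirms the orange knob in the white pot, knob top at top (200.4,273.8) and side (269.4,192–208.7). c2 and c3 show the rack yawed about 3.4°. The middle hook is empty, with its keepers' midpoint at top (325.8,192.9) and slot end at (326.2,184.3).

```bash
cat > h.py <<'E'
import numpy as np
K={"side":([519.443,308.651,239.814],[[0.9971,-0.0752,0.0104,-0.5288],[-0.0149,-0.3277,-0.9447,0.1173],[0.0744,0.9418,-0.3279,1.1205]]),
"top":([585.440,320.816,246.823],[[0.0123,-0.9999,-0.0102,0.0054],[-0.9907,-0.0108,-0.1355,0.5132],[0.1354,0.0118,-0.9907,1.2134]])}
def proj(n,p):
    k,T=K[n];T=np.array(T);c=T[:,:3]@np.array(p)+T[:,3];return np.array([k[0]*c[0]/c[2]+k[1],k[0]*c[1]/c[2]+k[2]])
E
python3 - <<'E'
from h import *
from scipy.optimize import least_squares as L
# knob: top face centre in top, mid in side
r=L(lambda p:np.r_[proj("top",p+[0,0,.022])-[200.4,273.8],proj("side",p)-[269.4,200.5]],[.4,.2,.143]);print("knob mid",r.x,r.fun)
r=L(lambda p:np.r_[proj("top",[p[0],p[1],.143])-[200.4,273.8]],[.4,.2]);
# yellow thing
r=L(lambda p:np.r_[proj("top",p)-[219,322],proj("side",p)-[232,203]],[.4,.2,.143]);print("yellow",r.x,r.fun)
c3=lambda u,v:np.array([265+(u+.5)/6-.5,140+(v+.5)/6-.5])
obs=[((-30,25,149),(286,357)),((-30,-25,149),(440,367)),((-30,87,149),(97,344)),((-30,-87,149),(627,376)),
((7,0,131),(367,266)),((-12,0,131),(365,317.5))]
def f(p):
    c,s=np.cos(p[2]),np.sin(p[2]);o=[]
    for (x,y,z),uv in obs:
        x,y,z=x/1e3,y/1e3,z/1e3
        o.append(proj("top",[p[0]+c*x-s*y,p[1]+s*x+c*y,z])-c3(*uv))
    return np.ravel(o)
r=L(f,[.6,0,-.06]);print("rack",r.x,np.degrees(r.x[2]),r.fun.round(1))
p=r.x
for nm,uv in (("blue",(172,222)),("grey",(563,247))):
    q=L(lambda q:proj("top",[q[0],q[1],.195])-c3(*uv),[.6,0]).x
    d=q-p[:2];c,s=np.cos(p[2]),np.sin(p[2]);print(nm,c*d[0]+s*d[1],-s*d[0]+c*d[1])
# side check for lip of right hook, front right corner and seat
c,s=np.cos(p[2]),np.sin(p[2]);x,y=-.03,-.087
print("side pred right front rail corner",proj("side",[p[0]+c*x-s*y,p[1]+s*x+c*y,.149]),"seen",320+185/8,185+430/8)
E
```

```text
knob mid [0.44295455 0.23856038 0.14078177] [-0.01366013 -0.86323898 -1.15323876  0.13150624]
yellow [0.35170739 0.20309055 0.144884  ] [-0.0310872  -0.45316137 -0.58662957  0.03636383]
rack [ 0.6205633   0.00168108 -0.05041377] -2.888496223703893 [-0.1 -0.1 -0.3 -0.2 -0.2  0.2  0.2  0.1  0.3 -0.4  0.1  0.4]
blue 0.000875358316466819 0.061594998848683816
grey 0.00020996829921192395 -0.06159703862659663
side pred right front rail corner [340.50666442 237.42457664] seen 343.125 238.75
```

```bash
cat >> h.py <<'E'
def go(x,y,z,ang=-2.9):
    from rig import manip; from scipy.spatial.transform import Rotation as R
    s=manip.get_state();w,a,b,c=s["ee_rot"];r=R.from_quat([a,b,c,w]);t=R.from_matrix(np.array([[np.sin(np.radians(ang))*-1*-1,np.cos(np.radians(ang)),0],[-np.cos(np.radians(ang)),np.sin(np.radians(ang)),0],[0,0,-1]]).T) if 0 else None
    A=np.radians(ang);Y=np.array([np.cos(A),np.sin(A),0]);Z=np.array([0,0,-1.]);X=np.cross(Y,Z)
    t=R.from_matrix(np.c_[X,Y,Z])
    print("d",(r.inv().apply(np.array([x,y,z])-s["position"])/.25).round(4),"a",np.degrees((r.inv()*t).as_rotvec()).round(2),((r.inv()*t).as_rotvec()/(np.pi/2)).round(4),
     "pos",s["position"].round(4),"F",s["contact_force"].round(2),"w",round(s["width"],4),round(s["gripper_force"],1),"t",s["clock"])
E
python3 -m jog '[{"dx":-0.583,"dy":-0.329,"az":0.37,"grip":0.25},{"dx":-0.583,"dy":-0.329,"az":0.37,"grip":0.25},{"dx":-0.583,"dy":-0.329,"az":0.37,"grip":0.25},{"dx":-0.583,"dy":-0.329,"az":0.37,"grip":0.25},{"dx":-0.583,"dy":-0.329,"az":0.37,"grip":0.25}]' 50
python3 -c "from h import *;go(.443,.2386,.21)"
```

```text
d [-1.1663 -0.6576  0.0829] a [-9.000e-02  4.000e-02  6.661e+01] [-1.000e-03  5.000e-04  7.402e-01] pos [0.2544 0.5151 0.2305] F [-0.85  0.36  0.11] w 0.0855 0.0 t 0.1schema error: expected keys dx, dy, dz, ax, ay, az, grip
```

```bash

python3 -m jog '[{"dx":-0.583,"dy":-0.329,"dz":0,"ax":0,"ay":0,"az":0.37,"grip":0.25},{"dx":-0.583,"dy":-0.329,"dz":0,"ax":0,"ay":0,"az":0.37,"grip":0.25},{"dx":-0.583,"dy":-0.329,"dz":0,"ax":0,"ay":0,"az":0.37,"grip":0.25},{"dx":-0.583,"dy":-0.329,"dz":0,"ax":0,"ay":0,"az":0.37,"grip":0.25},{"dx":-0.583,"dy":-0.329,"dz":0,"ax":0,"ay":0,"az":0.37,"grip":0.25}]' 50
python3 -c "from h import *;go(.443,.2386,.21)"
```

```text
clock: 0.52
position: [0.3523, 0.3714, 0.2309]
ee_rot: [0.002, 0.502, 0.865, -0.002]
contact_force: [0.1, 0.2, -0.2]
width: 0.0536
gripper_force: 0.0
d [-0.6407  0.051   0.0871] a [ 0.05  0.31 32.68] [0.0005 0.0034 0.3632] pos [0.3523 0.3714 0.2309] F [ 0.15  0.25 -0.21] w 0.0536 0.0 t 0.5167
```

```bash

python3 -m jog '[{"dx":-0.64,"dy":0.05,"dz":0,"ax":0,"ay":0,"az":0.363,"grip":0.25},{"dx":-0.64,"dy":0.05,"dz":0,"ax":0,"ay":0,"az":0.363,"grip":0.25},{"dx":-0.64,"dy":0.05,"dz":0.08,"ax":0,"ay":0,"az":0.363,"grip":0.25},{"dx":-0.64,"dy":0.05,"dz":0.08,"ax":0,"ay":0,"az":0.363,"grip":0.25},{"dx":-0.64,"dy":0.05,"dz":0.08,"ax":0,"ay":0,"az":0.363,"grip":0.25}]'
python3 - <<'E'
from h import *
go(.443,.2386,.128)
from rig import manip
import cv2
s=manip.get_image("side")["img"][:,:,::-1];t=manip.get_image("top")["img"][:,:,::-1]
f=lambda im,x,y,w,h,k:cv2.convertScaleAbs(cv2.resize(im[y:y+h,x:x+w],None,fx=k,fy=k,interpolation=cv2.INTER_CUBIC),alpha=1.5)
cv2.imwrite("pics/p1.png",np.hstack([f(s,230,130,80,120,5),f(t,160,220,80,120,5)]))
E
```

```text
clock: 0.93
position: [0.4433, 0.2399, 0.2093]
ee_rot: [0.002, 0.725, 0.689, -0.002]
contact_force: [-1.3, 0.8, -0.3]
width: 0.0533
gripper_force: 0.0
d [-0.0037 -0.0008  0.3252] a [-0.03  0.28  0.02] [-0.0003  0.0031  0.0002] pos [0.4433 0.2399 0.2093] F [-1.31  0.77 -0.32] w 0.0533 0.0 t 0.9333
```

View pics/p1.png

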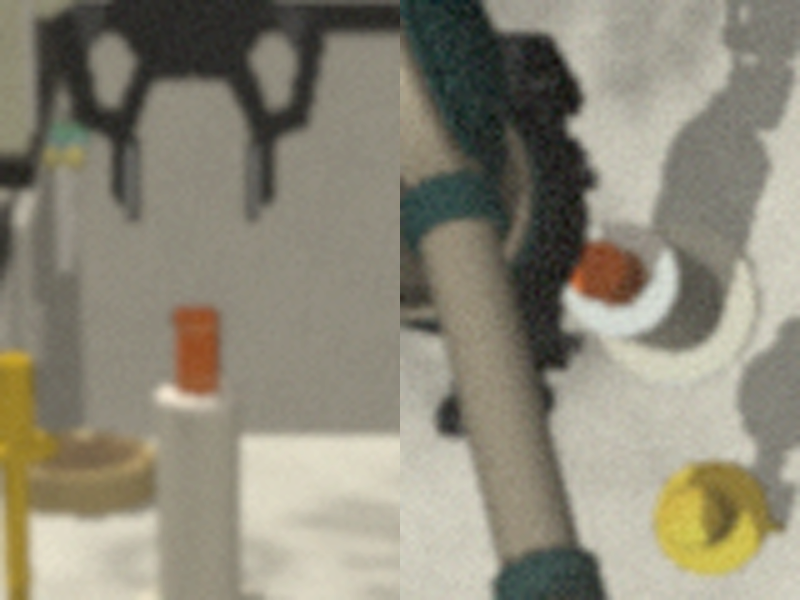

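p1: in the side view the fingers straddle the knob at crop (192) against (196), so x is aligned within 2 mm. The top view agrees. Descending.

```bash

python3 -m jog '[{"dx":-0.003,"dy":0.004,"dz":0.12,"ax":0,"ay":0.003,"az":0,"grip":0.25},{"dx":-0.003,"dy":0.004,"dz":0.22,"ax":0,"ay":0.003,"az":0,"grip":0.25},{"dx":-0.003,"dy":0.004,"dz":0.3,"ax":0,"ay":0.003,"az":0,"grip":0.25},{"dx":-0.003,"dy":0.004,"dz":0.325,"ax":0,"ay":0.003,"az":0,"grip":0.25},{"dx":-0.003,"dy":0.004,"dz":0.325,"ax":0,"ay":0.003,"az":0,"grip":0.25}]'
python3 -c "from h import *;go(.443,.2386,.128)"
python3 -m jog '[{"dx":0,"dy":0,"dz":0,"ax":0,"ay":0,"az":0,"grip":-0.2},{"dx":0,"dy":0,"dz":0,"ax":0,"ay":0,"az":0,"grip":-0.7},{"dx":0,"dy":0,"dz":0,"ax":0,"ay":0,"az":0,"grip":-0.7},{"dx":0,"dy":0,"dz":0,"ax":0,"ay":0,"az":0,"grip":-0.7},{"dx":0,"dy":0,"dz":0,"ax":0,"ay":0,"az":0,"grip":-0.7}]' 50
python3 -c "from h import *;go(.443,.2386,.128)"
```

```text
clock: 1.45
position: [0.4399, 0.2452, 0.1286]
ee_rot: [-0.003, 0.72, 0.694, -0.0]
contact_force: [-0.5, -0.3, -0.0]
width: 0.0533
gripper_force: 0.0
d [-0.026   0.0134  0.0024] a [-0.21 -0.2   0.79] [-0.0024 -0.0023  0.0088] pos [0.4399 0.2452 0.1286] F [-0.48 -0.33 -0.02] w 0.0533 0.0 t 1.45
clock: 1.87
position: [0.4428, 0.2456, 0.1317]
ee_rot: [-0.001, 0.721, 0.693, 0.004]
contact_force: [0.3, 1.6, 6.2]
width: 0.0228
gripper_force: 49.0
d [-0.0282  0.0018  0.0145] a [ 0.18 -0.39  0.65] [ 0.002  -0.0043  0.0072] pos [0.4428 0.2456 0.1317] F [0.32 1.64 6.21] w 0.0228 49.0 t 1.8667
```

The grip is 7 mm off in y because of tracking lag. I'll open, recentre and regrip.

```bash

python3 -m jog '[{"dx":0,"dy":0,"dz":0,"ax":0,"ay":0,"az":0,"grip":0.1},{"dx":0,"dy":0,"dz":0,"ax":0,"ay":0,"az":0,"grip":0.1},{"dx":0,"dy":0,"dz":0,"ax":0,"ay":0,"az":0,"grip":0.1},{"dx":-0.026,"dy":0.012,"dz":0,"ax":0,"ay":0,"az":0.008,"grip":0.1},{"dx":-0.026,"dy":0.012,"dz":0,"ax":0,"ay":0,"az":0.008,"grip":0.1}]' 50
python3 -m jog '[{"dx":0,"dy":0,"dz":0,"ax":0,"ay":0,"az":0,"grip":0.1},{"dx":0,"dy":0,"dz":0,"ax":0,"ay":0,"az":0,"grip":0.1}]' 50
python3 - <<'E'
from h import *
go(.443,.2386,.128)
from rig import manip
import cv2
s=manip.get_image("side")["img"][:,:,::-1];t=manip.get_image("top")["img"][:,:,::-1]
f=lambda im,x,y,w,h,k:cv2.convertScaleAbs(cv2.resize(im[y:y+h,x:x+w],None,fx=k,fy=k,interpolation=cv2.INTER_CUBIC),alpha=1.5)
cv2.imwrite("pics/p2.png",np.hstack([f(s,235,150,66,100,6),f(t,170,240,66,100,6)]))
E
```

```text
clock: 2.28
position: [0.4446, 0.2372, 0.1298]
ee_rot: [-0.001, 0.725, 0.688, 0.001]
contact_force: [0.6, -0.6, 0.2]
width: 0.0472
gripper_force: 0.0
clock: 2.45
position: [0.4445, 0.238, 0.1299]
ee_rot: [-0.002, 0.725, 0.688, 0.002]
contact_force: [1.0, -0.2, -0.1]
width: 0.0469
gripper_force: 0.0
d [ 0.0022 -0.0059  0.0076] a [-0.02 -0.27 -0.11] [-0.0002 -0.003  -0.0012] pos [0.4445 0.238  0.1299] F [ 0.98 -0.22 -0.13] w 0.0469 0.0 t 2.45
```

View pics/p2.png

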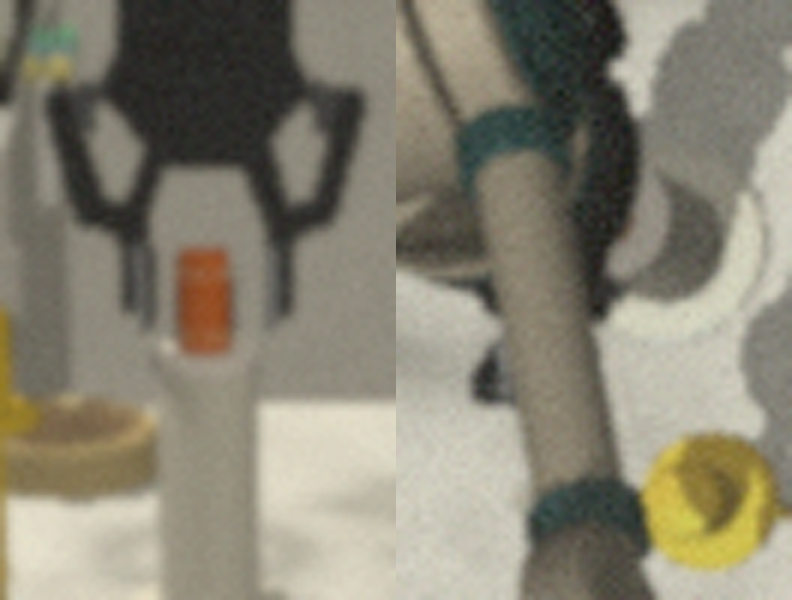

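p2: the knob (crop 205,300) is centred between the fingers (150 and 272) and upright. Gripping.

```bash

python3 -m jog '[{"dx":0,"dy":-0.006,"dz":0,"ax":0,"ay":-0.003,"az":0,"grip":-0.2},{"dx":0,"dy":-0.006,"dz":0,"ax":0,"ay":-0.003,"az":0,"grip":-0.7},{"dx":0,"dy":-0.006,"dz":0,"ax":0,"ay":-0.003,"az":0,"grip":-0.7},{"dx":0,"dy":-0.006,"dz":0,"ax":0,"ay":-0.003,"az":0,"grip":-0.7},{"dx":0,"dy":-0.006,"dz":0,"ax":0,"ay":-0.003,"az":0,"grip":-0.7}]' 50
python3 -m jog '[{"dx":0,"dy":0,"dz":-0.01,"ax":0,"ay":0,"az":0,"grip":-0.7},{"dx":0,"dy":0,"dz":-0.03,"ax":0,"ay":0,"az":0,"grip":-0.7},{"dx":0,"dy":0,"dz":-0.06,"ax":0,"ay":0,"az":0,"grip":-0.7},{"dx":0,"dy":0,"dz":-0.06,"ax":0,"ay":0,"az":0,"grip":-0.7},{"dx":0,"dy":0,"dz":-0.06,"ax":0,"ay":0,"az":0,"grip":-0.7}]' 50
python3 -c "from h import *;go(.443,.2386,.25)"
```

```text
clock: 2.97
position: [0.4428, 0.2385, 0.1302]
ee_rot: [-0.0, 0.725, 0.689, 0.0]
contact_force: [-0.6, 0.5, 2.0]
width: 0.023
gripper_force: 49.0
clock: 3.38
position: [0.4435, 0.2384, 0.1457]
ee_rot: [0.0, 0.725, 0.688, 0.001]
contact_force: [-0.0, -0.8, -1.6]
width: 0.0225
gripper_force: 49.0
d [ 0.0008 -0.0012 -0.4171] a [ 0.08 -0.04 -0.08] [ 0.0009 -0.0004 -0.0009] pos [0.4435 0.2384 0.1457] F [-0.   -0.85 -1.65] w 0.0225 49.0 t 3.3833
```

```bash

python3 -m jog '[{"dx":0,"dy":0,"dz":-0.12,"ax":0,"ay":0,"az":0,"grip":-0.7},{"dx":0,"dy":0,"dz":-0.26,"ax":0,"ay":0,"az":0,"grip":-0.7},{"dx":0,"dy":0,"dz":-0.38,"ax":0,"ay":0,"az":0,"grip":-0.7},{"dx":0,"dy":0,"dz":-0.43,"ax":0,"ay":0,"az":0,"grip":-0.7},{"dx":0,"dy":0,"dz":-0.43,"ax":0,"ay":0,"az":0,"grip":-0.7}]' 50
python3 -m jog '[{"dx":0,"dy":0,"dz":0,"ax":0,"ay":0,"az":0,"grip":-0.7},{"dx":0,"dy":0,"dz":0,"ax":0,"ay":0,"az":0,"grip":-0.7}]' 50
python3 -c "from h import *;go(.5008,.0078,.22)"
```

```text
clock: 3.8
position: [0.4449, 0.239, 0.2562]
ee_rot: [0.001, 0.725, 0.688, 0.004]
contact_force: [0.0, -0.3, -0.2]
width: 0.0227
gripper_force: 50.1
clock: 3.97
position: [0.4419, 0.2379, 0.251]
ee_rot: [-0.001, 0.725, 0.688, -0.001]
contact_force: [0.1, 0.6, -1.7]
width: 0.0229
gripper_force: 50.1
d [-0.9067  0.2835  0.1242] a [-0.16  0.07 -0.08] [-0.0018  0.0007 -0.0009] pos [0.4419 0.2379 0.251 ] F [ 0.05  0.57 -1.73] w 0.0229 50.1 t 3.9667
```

```bash

python3 -m jog '[{"dx":-0.1,"dy":0.03,"dz":0,"ax":0,"ay":0,"az":0,"grip":-0.7},{"dx":-0.24,"dy":0.07,"dz":0,"ax":0,"ay":0,"az":0,"grip":-0.7},{"dx":-0.38,"dy":0.12,"dz":0,"ax":0,"ay":0,"az":0,"grip":-0.7},{"dx":-0.48,"dy":0.15,"dz":0,"ax":0,"ay":0,"az":0,"grip":-0.7},{"dx":-0.52,"dy":0.16,"dz":0,"ax":0,"ay":0,"az":0,"grip":-0.7}]' 50
python3 -m jog '[{"dx":-0.08,"dy":0.03,"dz":0.02,"ax":0,"ay":0,"az":0,"grip":-0.7},{"dx":-0.2,"dy":0.06,"dz":0.04,"ax":0,"ay":0,"az":0,"grip":-0.7},{"dx":-0.32,"dy":0.1,"dz":0.08,"ax":0,"ay":0,"az":0,"grip":-0.7},{"dx":-0.387,"dy":0.124,"dz":0.12,"ax":0,"ay":0,"az":0,"grip":-0.7},{"dx":-0.387,"dy":0.124,"dz":0.12,"ax":0,"ay":0,"az":0,"grip":-0.7}]' 50
python3 -m jog '[{"dx":0,"dy":0,"dz":0,"ax":0,"ay":0,"az":0,"grip":-0.7},{"dx":0,"dy":0,"dz":0,"ax":0,"ay":0,"az":0,"grip":-0.7},{"dx":0,"dy":0,"dz":0,"ax":0,"ay":0,"az":0,"grip":-0.7}]' 50
python3 - <<'E'
from h import *
go(.5008,.0078,.178)
from rig import manip
import cv2
s=manip.get_image("side")["img"][:,:,::-1];t=manip.get_image("top")["img"][:,:,::-1]
f=lambda im,x,y,w,h,k:cv2.convertScaleAbs(cv2.resize(im[y:y+h,x:x+w],None,fx=k,fy=k,interpolation=cv2.INTER_CUBIC),alpha=1.5)
cv2.imwrite("pics/p3.png",np.hstack([f(s,270,160,100,150,4),f(t,270,150,100,150,4)]))
E
```

```text
clock: 4.38
position: [0.4759, 0.1031, 0.2504]
ee_rot: [-0.0, 0.726, 0.688, -0.002]
contact_force: [-0.1, 0.1, -1.8]
width: 0.023
gripper_force: 50.0
clock: 4.8
position: [0.5011, 0.0055, 0.219]
ee_rot: [-0.002, 0.726, 0.687, -0.002]
contact_force: [-0.7, 0.1, -2.2]
width: 0.0226
gripper_force: 50.0
clock: 5.05
position: [0.5017, 0.0093, 0.2224]
ee_rot: [-0.001, 0.725, 0.689, 0.0]
contact_force: [-0.1, -0.1, -1.9]
width: 0.0226
gripper_force: 50.0
d [-0.0065 -0.0032  0.1776] a [-0.03 -0.05 -0.01] [-0.0004 -0.0006 -0.0001] pos [0.5017 0.0093 0.2224] F [-0.14 -0.13 -1.9 ] w 0.0226 50.0 t 5.05
```

View pics/p3.png

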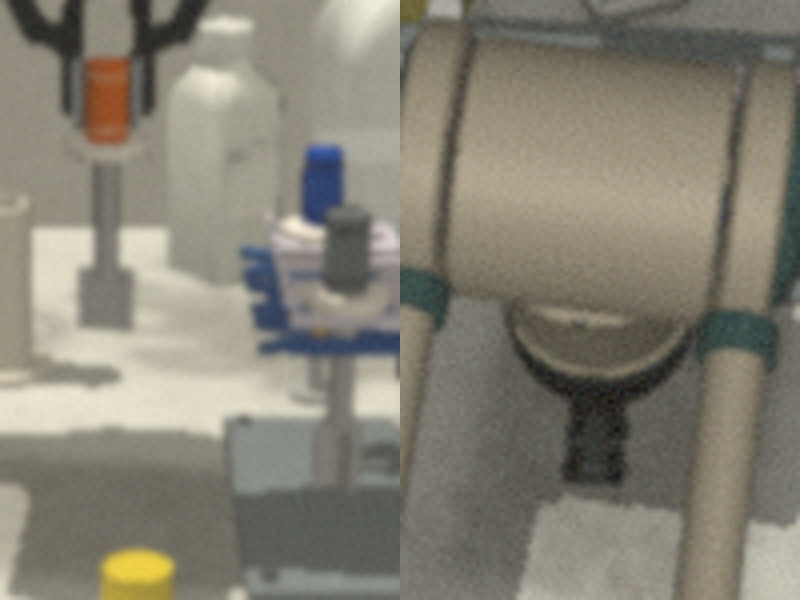

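p3: stirrer held upright, knob at crop (107,100), collar (107,150), foot (105,328). The rack is untouched. Checking the collar and foot height against the calibration.

```bash
python3 - <<'E'
from h import *
for off in(.012,.015,.018):
    print(off,[proj("side",[.5015,.0085,.2222-off-k])for k in(0,.1)], proj("side",[.5015,.0085,.2222-off+.05]))
print("seen collar",270+107/4,160+152/4,"foot",270+105/4,160+328/4,"knobtop",270+107/4,160+60/4)
E
python3 -m jog '[{"dx":-0.004,"dy":-0.002,"dz":0.05,"ax":0,"ay":0,"az":0,"grip":-0.7},{"dx":-0.004,"dy":-0.002,"dz":0.12,"ax":0,"ay":0,"az":0,"grip":-0.7},{"dx":-0.004,"dy":-0.002,"dz":0.174,"ax":0,"ay":0,"az":0,"grip":-0.7},{"dx":-0.004,"dy":-0.002,"dz":0.174,"ax":0,"ay":0,"az":0,"grip":-0.7},{"dx":-0.004,"dy":-0.002,"dz":0.174,"ax":0,"ay":0,"az":0,"grip":-0.7}]' 50
python3 -m jog '[{"dx":0,"dy":0,"dz":0,"ax":0,"ay":0,"az":0,"grip":-0.7},{"dx":0,"dy":0,"dz":0,"ax":0,"ay":0,"az":0,"grip":-0.7},{"dx":0,"dy":0,"dz":0,"ax":0,"ay":0,"az":0,"grip":-0.7}]' 50
python3 -c "from h import *;go(.5807,.0037,.178)"
```

```text
0.012 [array([295.76666342, 196.46739283]), array([295.66243649, 241.16413152])] [295.82114913 173.10170995]
0.015 [array([295.76344603, 197.84714194]), array([295.65940308, 242.46498009])] [295.8178334  174.52362883]
0.018 [array([295.7602344 , 199.22442075]), array([295.65637495, 243.76356711])] [295.8145237  175.94296335]
seen collar 296.75 198.0 foot 296.25 242.0 knobtop 296.75 175.0
clock: 5.57
position: [0.5011, 0.0079, 0.179]
ee_rot: [-0.0, 0.725, 0.689, -0.0]
contact_force: [1.4, -0.1, -0.2]
width: 0.0231
gripper_force: 50.0
clock: 5.82
position: [0.5022, 0.0073, 0.1801]
ee_rot: [0.001, 0.725, 0.689, 0.001]
contact_force: [-0.2, -0.6, -1.6]
width: 0.0228
gripper_force: 50.0
d [0.002  0.3142 0.0091] a [ 0.13  0.   -0.06] [ 0.0014  0.     -0.0007] pos [0.5022 0.0073 0.1801] F [-0.23 -0.63 -1.63] w 0.0228 50.0 t 5.8167
```

```bash

python3 -m jog '[{"dx":0.002,"dy":0.07,"dz":0,"ax":0,"ay":0,"az":0,"grip":-0.7},{"dx":0.002,"dy":0.17,"dz":0,"ax":0,"ay":0,"az":0,"grip":-0.7},{"dx":0.002,"dy":0.26,"dz":0,"ax":0,"ay":0,"az":0,"grip":-0.7},{"dx":0.002,"dy":0.31,"dz":0,"ax":0,"ay":0,"az":0,"grip":-0.7},{"dx":0.002,"dy":0.31,"dz":0,"ax":0,"ay":0,"az":0,"grip":-0.7}]' 50
python3 -m jog '[{"dx":0,"dy":0,"dz":0,"ax":0,"ay":0,"az":0,"grip":-0.7},{"dx":0,"dy":0,"dz":0,"ax":0,"ay":0,"az":0,"grip":-0.7},{"dx":0,"dy":0,"dz":0,"ax":0,"ay":0,"az":0,"grip":-0.7}]' 50
python3 - <<'E'
from h import *
go(.5986,.0028,.178)
from rig import manip
import cv2
s=manip.get_image("side")["img"][:,:,::-1];t=manip.get_image("top")["img"][:,:,::-1]
f=lambda im,x,y,w,h,k:cv2.convertScaleAbs(cv2.resize(im[y:y+h,x:x+w],None,fx=k,fy=k,interpolation=cv2.INTER_CUBIC),alpha=1.5)
cv2.imwrite("pics/p4.png",np.hstack([f(s,300,150,100,150,4),f(t,270,130,100,150,4)]))
E
```

```text
clock: 6.23
position: [0.5824, 0.0032, 0.1795]
ee_rot: [0.001, 0.725, 0.688, 0.001]
contact_force: [-0.4, -0.6, -1.3]
width: 0.0229
gripper_force: 50.0
clock: 6.48
position: [0.5777, 0.0038, 0.1791]
ee_rot: [-0.0, 0.725, 0.689, -0.0]
contact_force: [-0.2, -0.0, -2.3]
width: 0.0228
gripper_force: 50.0
d [0.0003 0.0836 0.0045] a [-0.05 -0.01 -0.07] [-0.0006 -0.0001 -0.0008] pos [0.5777 0.0038 0.1791] F [-0.19 -0.03 -2.34] w 0.0228 50.0 t 6.4833
```

View pics/p4.png

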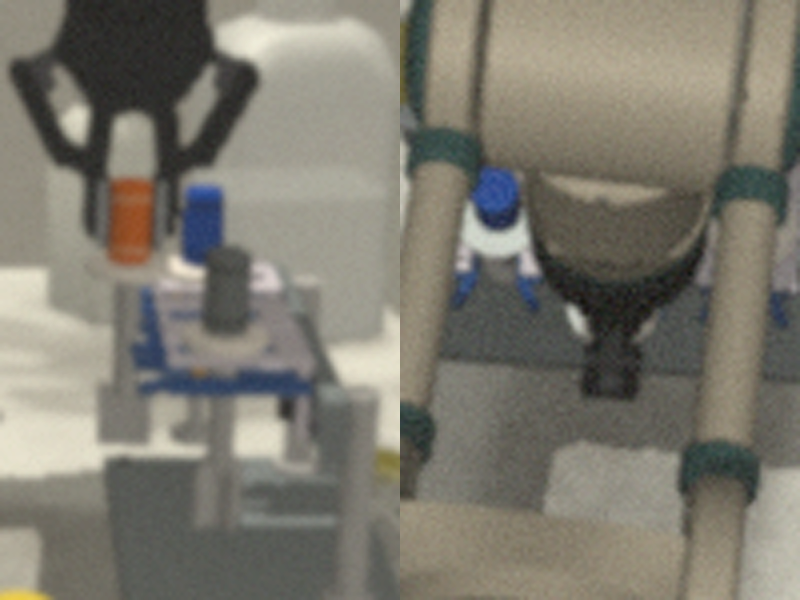

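p4: the stirrer is at the fork mouth, its collar clear above the lips. In the top view the collar shows evenly either side of the finger (577 and 645). Advancing slowly.

```bash

python3 -m jog '[{"dx":0,"dy":0.017,"dz":0,"ax":0,"ay":0,"az":0,"grip":-0.7},{"dx":0,"dy":0.034,"dz":0,"ax":0,"ay":0,"az":0,"grip":-0.7},{"dx":0,"dy":0.051,"dz":0,"ax":0,"ay":0,"az":0,"grip":-0.7},{"dx":0,"dy":0.068,"dz":0,"ax":0,"ay":0,"az":0,"grip":-0.7},{"dx":0,"dy":0.08,"dz":0,"ax":0,"ay":0,"az":0,"grip":-0.7}]' 50
python3 -m jog '[{"dx":0,"dy":0,"dz":0,"ax":0,"ay":0,"az":0,"grip":-0.7},{"dx":0,"dy":0,"dz":0,"ax":0,"ay":0,"az":0,"grip":-0.7}]' 50
python3 -c "from h import *;go(.6206,.0017,.178)"
python3 -m jog '[{"dx":0,"dy":0.01,"dz":0,"ax":0,"ay":0,"az":0,"grip":-0.7},{"dx":0,"dy":0.02,"dz":0,"ax":0,"ay":0,"az":0,"grip":-0.7},{"dx":0,"dy":0.03,"dz":0,"ax":0,"ay":0,"az":0,"grip":-0.7},{"dx":0,"dy":0.03,"dz":0,"ax":0,"ay":0,"az":0,"grip":-0.7}]' 50
python3 -c "from h import *;go(.6206,.0017,.178)"
```

```text
clock: 7.0
position: [0.5997, 0.0025, 0.179]
ee_rot: [0.0, 0.725, 0.688, 0.0]
contact_force: [0.3, -0.1, -1.4]
width: 0.0226
gripper_force: 50.0
clock: 7.17
position: [0.599, 0.0026, 0.1788]
ee_rot: [-0.0, 0.725, 0.688, -0.0]
contact_force: [-0.2, 0.5, -1.0]
width: 0.0227
gripper_force: 50.0
d [0.0009 0.0863 0.0031] a [-0.03 -0.01 -0.08] [-0.0003 -0.0001 -0.0009] pos [0.599  0.0026 0.1788] F [-0.17  0.45 -0.97] w 0.0227 50.0 t 7.1667
clock: 7.5
position: [0.6049, 0.0018, 0.1783]
ee_rot: [-0.001, 0.725, 0.689, -0.002]
contact_force: [-3.4, -2.1, -1.5]
width: 0.0231
gripper_force: 50.1
d [0.003  0.0628 0.0008] a [-0.24  0.06 -0.06] [-0.0027  0.0007 -0.0007] pos [0.6049 0.0018 0.1783] F [-3.41 -2.12 -1.48] w 0.0231 50.1 t 7.5
```

Keepers are pushing back with 3.4 N, as expected. Continuing.

```bash

python3 -m jog '[{"dx":0,"dy":0.008,"dz":0,"ax":0,"ay":0,"az":0,"grip":-0.7},{"dx":0,"dy":0.016,"dz":0,"ax":0,"ay":0,"az":0,"grip":-0.7},{"dx":0,"dy":0.024,"dz":0,"ax":0,"ay":0,"az":0,"grip":-0.7},{"dx":0,"dy":0.024,"dz":0,"ax":0,"ay":0,"az":0,"grip":-0.7}]' 50
python3 -c "from h import *;go(.6206,.0017,.178)"
python3 -m jog '[{"dx":0,"dy":0.008,"dz":0,"ax":0,"ay":0,"az":0,"grip":-0.7},{"dx":0,"dy":0.016,"dz":0,"ax":0,"ay":0,"az":0,"grip":-0.7},{"dx":0,"dy":0.016,"dz":0,"ax":0,"ay":0,"az":0,"grip":-0.7}]' 50
python3 -c "from h import *;go(.6206,.0017,.178)"
```

```text
clock: 7.83
position: [0.6126, 0.0014, 0.1787]
ee_rot: [0.0, 0.725, 0.688, -0.0]
contact_force: [-2.0, -2.5, -2.2]
width: 0.0227
gripper_force: 50.1
d [0.0027 0.032  0.0028] a [-0.    0.04 -0.08] [-0.0001  0.0005 -0.0009] pos [0.6126 0.0014 0.1787] F [-1.96 -2.46 -2.22] w 0.0227 50.1 t 7.8333
clock: 8.08
position: [0.6189, 0.0014, 0.1797]
ee_rot: [0.002, 0.725, 0.688, 0.002]
contact_force: [1.4, -2.2, -1.9]
width: 0.0223
gripper_force: 50.0
d [0.0015 0.0068 0.0068] a [ 0.3   0.   -0.09] [ 0.0033  0.     -0.001 ] pos [0.6189 0.0014 0.1797] F [ 1.44 -2.16 -1.87] w 0.0223 50.0 t 8.0833
```

```bash

python3 -m jog '[{"dx":-0.004,"dy":0.004,"dz":0,"ax":0,"ay":0,"az":0,"grip":-0.7},{"dx":-0.004,"dy":0.008,"dz":0,"ax":0,"ay":0,"az":0,"grip":-0.7},{"dx":-0.004,"dy":0.008,"dz":0,"ax":0,"ay":0,"az":0,"grip":-0.7}]' 50
python3 -c "from h import *;go(.6206,.0017,.178)"
python3 -m jog '[{"dx":0,"dy":0.004,"dz":0,"ax":0,"ay":0,"az":0,"grip":-0.7},{"dx":0,"dy":0.008,"dz":0,"ax":0,"ay":0,"az":0,"grip":-0.7},{"dx":0,"dy":0.008,"dz":0,"ax":0,"ay":0,"az":0,"grip":-0.7}]' 50
python3 -c "from h import *;go(.6206,.0017,.178)"
```

```text
clock: 8.33
position: [0.6193, 0.0007, 0.1794]
ee_rot: [0.001, 0.725, 0.688, 0.001]
contact_force: [1.6, -1.2, -0.8]
width: 0.0225
gripper_force: 50.0
d [0.0041 0.005  0.0056] a [ 0.11 -0.03 -0.09] [ 0.0013 -0.0004 -0.001 ] pos [0.6193 0.0007 0.1794] F [ 1.61 -1.2  -0.78] w 0.0225 50.0 t 8.3333
clock: 8.58
position: [0.6202, 0.001, 0.1789]
ee_rot: [-0.001, 0.725, 0.688, 0.0]
contact_force: [-0.2, -0.1, -1.5]
width: 0.0229
gripper_force: 50.0
d [0.0028 0.0016 0.0035] a [-0.04 -0.06 -0.08] [-0.0004 -0.0007 -0.0009] pos [0.6202 0.001  0.1789] F [-0.17 -0.09 -1.48] w 0.0229 50.0 t 8.5833
```

```bash

for i in 1 2; do python3 -m jog '[{"dx":0,"dy":0.004,"dz":0,"ax":0,"ay":0,"az":0,"grip":-0.7},{"dx":0,"dy":0.006,"dz":0,"ax":0,"ay":0,"az":0,"grip":-0.7},{"dx":0,"dy":0.006,"dz":0,"ax":0,"ay":0,"az":0,"grip":-0.7}]' 50 >/dev/null
python3 -c "from h import *;go(.6206,.0017,.178)"; done
```

```text
d [ 0.0041 -0.005   0.0036] a [-0.01 -0.02 -0.07] [-0.0002 -0.0002 -0.0008] pos [6.218e-01 6.000e-04 1.789e-01] F [ 0.36  0.25 -1.32] w 0.0229 50.0 t 8.8333
d [ 0.0048 -0.0111  0.0039] a [-0.01 -0.01 -0.08] [-0.0001 -0.0001 -0.0008] pos [6.233e-01 4.000e-04 1.790e-01] F [ 0.01  0.53 -1.95] w 0.0229 50.1 t 9.0833
```

```bash

for i in 1 2; do python3 -m jog '[{"dx":0,"dy":0.004,"dz":0,"ax":0,"ay":0,"az":0,"grip":-0.7},{"dx":0,"dy":0.006,"dz":0,"ax":0,"ay":0,"az":0,"grip":-0.7},{"dx":0,"dy":0.006,"dz":0,"ax":0,"ay":0,"az":0,"grip":-0.7}]' 50 >/dev/null
python3 -c "from h import *;go(.6206,.0017,.178)"; done
```

```text
d [ 0.0047 -0.0129  0.0035] a [-0.14 -0.01 -0.08] [-0.0016 -0.0001 -0.0009] pos [6.238e-01 4.000e-04 1.789e-01] F [-2.19  0.48  0.16] w 0.0227 50.3 t 9.3333
d [ 0.0046 -0.0145  0.0033] a [-0.28 -0.01 -0.07] [-0.0031 -0.0001 -0.0008] pos [6.242e-01 4.000e-04 1.788e-01] F [-4.52  0.51  2.01] w 0.0229 50.5 t 9.5833
```

Slot end found at TCP x ≈ 0.6235. Easing the preload, then lowering by feel.

```bash

python3 -m jog '[{"dx":0,"dy":-0.004,"dz":0,"ax":0,"ay":0,"az":0,"grip":-0.7},{"dx":0,"dy":-0.004,"dz":0.008,"ax":0,"ay":0,"az":0,"grip":-0.7},{"dx":0,"dy":-0.004,"dz":0.016,"ax":0,"ay":0,"az":0,"grip":-0.7},{"dx":0,"dy":-0.004,"dz":0.024,"ax":0,"ay":0,"az":0,"grip":-0.7},{"dx":0,"dy":-0.004,"dz":0.024,"ax":0,"ay":0,"az":0,"grip":-0.7}]' 50 >/dev/null
python3 -c "from h import *;go(.6235,.0005,.169)"
for i in 1 2; do python3 -m jog '[{"dx":0,"dy":0,"dz":0.004,"ax":0,"ay":0,"az":0,"grip":-0.7},{"dx":0,"dy":0,"dz":0.006,"ax":0,"ay":0,"az":0,"grip":-0.7},{"dx":0,"dy":0,"dz":0.006,"ax":0,"ay":0,"az":0,"grip":-0.7}]' 50 >/dev/null
python3 -c "from h import *;go(.6235,.0005,.169)"; done
```

```text
d [ 0.0004 -0.0018  0.0132] a [-0.18 -0.01 -0.07] [-0.002  -0.0001 -0.0008] pos [6.240e-01 4.000e-04 1.723e-01] F [-4.73 -0.41 -0.51] w 0.0228 50.4 t 10.0
d [ 0.0005 -0.0019  0.009 ] a [-0.17 -0.01 -0.07] [-0.0019 -0.0001 -0.0008] pos [6.240e-01 4.000e-04 1.712e-01] F [-5.46  0.99 -0.28] w 0.0224 50.4 t 10.25
d [ 0.0003 -0.0019  0.0031] a [-0.17 -0.01 -0.07] [-0.0019 -0.0001 -0.0008] pos [6.240e-01 4.000e-04 1.698e-01] F [-5.12  0.29  0.47] w 0.0224 50.4 t 10.5
```

```bash

python3 -m jog '[{"dx":0,"dy":-0.003,"dz":0.003,"ax":0,"ay":0,"az":0,"grip":-0.7},{"dx":0,"dy":-0.003,"dz":0.006,"ax":0,"ay":0,"az":0,"grip":-0.7},{"dx":0,"dy":-0.003,"dz":0.006,"ax":0,"ay":0,"az":0,"grip":-0.7}]' 50 >/dev/null
python3 -c "from h import *;go(.6235,.0005,.169)"
for i in 1 2; do python3 -m jog '[{"dx":0,"dy":0,"dz":0.004,"ax":0,"ay":0,"az":0,"grip":-0.7},{"dx":0,"dy":0,"dz":0.006,"ax":0,"ay":0,"az":0,"grip":-0.7},{"dx":0,"dy":0,"dz":0.006,"ax":0,"ay":0,"az":0,"grip":-0.7}]' 50 >/dev/null
python3 -c "from h import *;go(.6235,.0005,.16)"; done
```

```text
d [ 0.0005 -0.0016 -0.0026] a [-0.08 -0.01 -0.07] [-0.0009 -0.0001 -0.0008] pos [6.239e-01 4.000e-04 1.683e-01] F [-5.17 -0.34  1.93] w 0.0226 50.4 t 10.75
d [ 0.0004 -0.0015  0.0274] a [-0.09 -0.01 -0.07] [-0.001  -0.0001 -0.0008] pos [6.239e-01 4.000e-04 1.668e-01] F [-4.81  0.14  0.4 ] w 0.0228 50.4 t 11.0
d [ 0.0004 -0.0014  0.0213] a [-0.09 -0.01 -0.07] [-0.001  -0.0001 -0.0008] pos [6.238e-01 4.000e-04 1.653e-01] F [-5.31  1.49  0.2 ] w 0.0222 50.5 t 11.25
```

```bash

python3 -m jog '[{"dx":0,"dy":-0.003,"dz":0.003,"ax":0,"ay":0,"az":0,"grip":-0.7},{"dx":0,"dy":-0.003,"dz":0.006,"ax":0,"ay":0,"az":0,"grip":-0.7},{"dx":0,"dy":-0.003,"dz":0.006,"ax":0,"ay":0,"az":0,"grip":-0.7}]' 50 >/dev/null
python3 -c "from h import *;go(.6235,.0005,.16)"
for i in 1 2; do python3 -m jog '[{"dx":0,"dy":0,"dz":0.003,"ax":0,"ay":0,"az":0,"grip":-0.7},{"dx":0,"dy":0,"dz":0.005,"ax":0,"ay":0,"az":0,"grip":-0.7},{"dx":0,"dy":0,"dz":0.005,"ax":0,"ay":0,"az":0,"grip":-0.7}]' 50 >/dev/null
python3 -c "from h import *;go(.6235,.0005,.16)"; done
```

```text
d [ 0.0005 -0.0009  0.0155] a [-0.01 -0.01 -0.08] [-0.0001 -0.0001 -0.0009] pos [6.237e-01 4.000e-04 1.639e-01] F [-3.64 -0.52  1.14] w 0.023 50.4 t 11.5
d [ 0.0006 -0.001   0.0105] a [-0.01 -0.01 -0.08] [-0.0002 -0.0001 -0.0009] pos [6.237e-01 3.000e-04 1.626e-01] F [-4.13  0.17  0.34] w 0.0227 50.4 t 11.75
d [ 0.0007 -0.001   0.0053] a [-0.01 -0.   -0.08] [-0.0002 -0.     -0.0008] pos [6.237e-01 3.000e-04 1.613e-01] F [-5.03  0.2   0.93] w 0.0227 50.4 t 12.0
```

```bash

for i in 1 2 3; do python3 -m jog '[{"dx":0,"dy":0,"dz":0.003,"ax":0,"ay":0,"az":0,"grip":-0.7},{"dx":0,"dy":0,"dz":0.005,"ax":0,"ay":0,"az":0,"grip":-0.7},{"dx":0,"dy":0,"dz":0.005,"ax":0,"ay":0,"az":0,"grip":-0.7}]' 50 >/dev/null
python3 -c "from h import *;go(.6235,.0005,.15)"; done
```

```text
d [ 0.0007 -0.0009  0.0404] a [-0.01 -0.   -0.08] [-0.0001 -0.0001 -0.0009] pos [6.237e-01 3.000e-04 1.601e-01] F [-4.95  0.57  0.14] w 0.0228 50.4 t 12.25
d [ 0.0006 -0.001   0.0355] a [-0.01 -0.01 -0.08] [-0.0001 -0.0001 -0.0009] pos [6.237e-01 3.000e-04 1.589e-01] F [-5.38  0.23  0.72] w 0.0228 50.4 t 12.5
d [ 0.0006 -0.0009  0.033 ] a [ 0.01 -0.   -0.08] [ 0.0001 -0.     -0.0009] pos [6.237e-01 3.000e-04 1.582e-01] F [-6.11 -0.5   2.49] w 0.0226 50.9 t 12.75
```

```bash

for i in 1 2; do python3 -m jog '[{"dx":0,"dy":0,"dz":0.002,"ax":0,"ay":0,"az":0,"grip":-0.7},{"dx":0,"dy":0,"dz":0.004,"ax":0,"ay":0,"az":0,"grip":-0.7},{"dx":0,"dy":0,"dz":0.004,"ax":0,"ay":0,"az":0,"grip":-0.7}]' 50 >/dev/null
python3 -c "from h import *;go(.6235,.0005,.15)"; done
python3 - <<'E'
from rig import manip
import cv2,numpy as np
s=manip.get_image("side")["img"][:,:,::-1]
cv2.imwrite("pics/p5.png",cv2.convertScaleAbs(cv2.resize(s[170:245,320:420],None,fx=8,fy=8,interpolation=cv2.INTER_CUBIC),alpha=1.5))
E
```

```text
d [ 0.0006 -0.0011  0.0329] a [ 0.05  0.   -0.07] [ 0.0005  0.     -0.0008] pos [6.238e-01 3.000e-04 1.582e-01] F [-7.49  0.61  6.62] w 0.0224 51.0 t 13.0
d [ 0.0006 -0.0011  0.0327] a [ 0.08  0.   -0.07] [ 0.0009  0.     -0.0008] pos [6.238e-01 3.000e-04 1.582e-01] F [-7.1   1.28 11.99] w 0.023 51.4 t 13.25
```

View pics/p5.png

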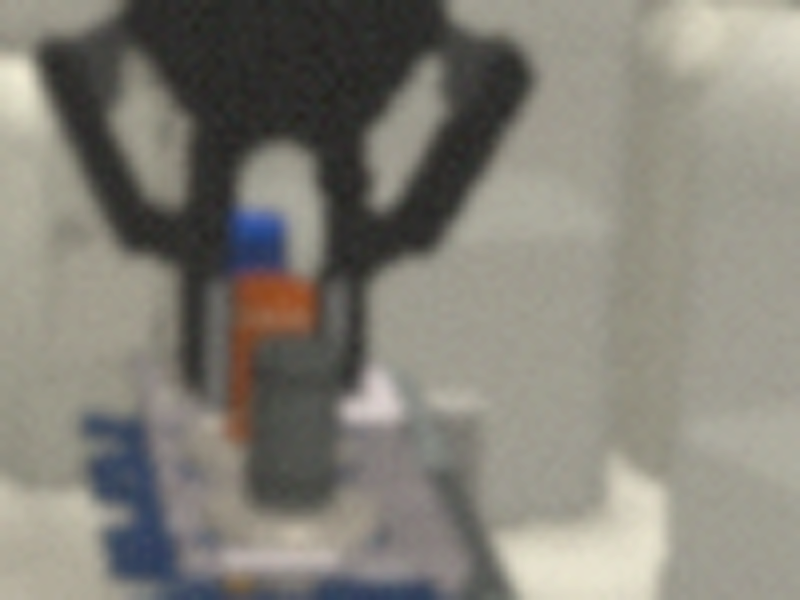

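p5: the orange knob (crop 265,360) sits over the middle hook with the collar behind the lips; the neighbours are upright. Firm rigid contact at 12 N gives a cradle height of about 143 mm. I'll relax the loads, then release.

```bash

python3 -m jog '[{"dx":0,"dy":-0.003,"dz":-0.003,"ax":0,"ay":0,"az":0,"grip":-0.7},{"dx":0,"dy":-0.003,"dz":-0.004,"ax":0,"ay":0,"az":0,"grip":-0.7},{"dx":0,"dy":-0.003,"dz":-0.004,"ax":0,"ay":0,"az":0,"grip":-0.7}]' 50 >/dev/null
python3 -c "from h import *;go(.6235,.0005,.15)"
python3 -m jog '[{"dx":0,"dy":0,"dz":0,"ax":0,"ay":0,"az":0,"grip":-0.7},{"dx":0,"dy":0,"dz":0,"ax":0,"ay":0,"az":0,"grip":-0.7}]' 20 >/dev/null
python3 -c "from h import *;go(.6235,.0005,.15)"
```

```text
d [ 0.0006 -0.0009  0.0328] a [ 0.13 -0.   -0.08] [ 0.0015 -0.     -0.0008] pos [6.237e-01 4.000e-04 1.582e-01] F [-6.23  0.52  7.3 ] w 0.023 51.0 t 13.55
d [ 0.0005 -0.0009  0.0328] a [ 0.13 -0.   -0.08] [ 0.0014 -0.     -0.0009] pos [6.237e-01 4.000e-04 1.582e-01] F [-6.04  0.08  6.72] w 0.0225 51.0 t 13.7167
```

```bash

python3 -m jog '[{"dx":0,"dy":-0.003,"dz":-0.002,"ax":0,"ay":0,"az":0,"grip":-0.7},{"dx":0,"dy":-0.005,"dz":-0.003,"ax":0,"ay":0,"az":0,"grip":-0.7},{"dx":0,"dy":-0.005,"dz":-0.003,"ax":0,"ay":0,"az":0,"grip":-0.7}]' 20 >/dev/null
python3 -c "from h import *;go(.6235,.0005,.15)"
python3 -m jog '[{"dx":0,"dy":0,"dz":0,"ax":0,"ay":0,"az":0,"grip":-0.35},{"dx":0,"dy":0,"dz":0,"ax":0,"ay":0,"az":0,"grip":-0.2},{"dx":0,"dy":0,"dz":0,"ax":0,"ay":0,"az":0,"grip":0},{"dx":0,"dy":0,"dz":0,"ax":0,"ay":0,"az":0,"grip":0.2},{"dx":0,"dy":0,"dz":0,"ax":0,"ay":0,"az":0,"grip":0.2}]' 20 >/dev/null
python3 -c "from h import *;go(.6235,.0005,.15)"
```

```text
d [ 0.0007 -0.0002  0.0329] a [ 0.23 -0.01 -0.08] [ 0.0026 -0.0001 -0.0009] pos [6.235e-01 3.000e-04 1.582e-01] F [-1.7   0.53  4.  ] w 0.0231 50.6 t 13.9667
d [0.0007 0.0055 0.0294] a [ 0.02 -0.01 -0.08] [ 0.0003 -0.0001 -0.0009] pos [6.221e-01 4.000e-04 1.573e-01] F [ 0.11  0.46 -0.08] w 0.0509 0.0 t 14.3833
```

Released cleanly with forces at zero. Withdrawing straight up, then backing away.

```bash

python3 -m jog '[{"dx":0,"dy":0.004,"dz":-0.03,"ax":0,"ay":0,"az":0,"grip":0.2},{"dx":0,"dy":0.004,"dz":-0.1,"ax":0,"ay":0,"az":0,"grip":0.2},{"dx":0,"dy":0.004,"dz":-0.2,"ax":0,"ay":0,"az":0,"grip":0.2},{"dx":0,"dy":0.004,"dz":-0.32,"ax":0,"ay":0,"az":0,"grip":0.2},{"dx":0,"dy":0.004,"dz":-0.45,"ax":0,"ay":0,"az":0,"grip":0.2}]' 20
python3 -m jog '[{"dx":0,"dy":-0.15,"dz":-0.05,"ax":0,"ay":0,"az":0,"grip":0.2},{"dx":0,"dy":-0.3,"dz":-0.05,"ax":0,"ay":0,"az":0,"grip":0.2},{"dx":0,"dy":-0.45,"dz":-0.05,"ax":0,"ay":0,"az":0,"grip":0.2},{"dx":0,"dy":-0.6,"dz":-0.05,"ax":0,"ay":0,"az":0,"grip":0.2},{"dx":0,"dy":-0.7,"dz":-0.05,"ax":0,"ay":0,"az":0,"grip":0.2}]' 20
python3 -m jog '[{"dx":0.2,"dy":0,"dz":0,"ax":0,"ay":0,"az":0,"grip":0.2},{"dx":0.35,"dy":0,"dz":0,"ax":0,"ay":0,"az":0,"grip":0.2},{"dx":0.5,"dy":0,"dz":0,"ax":0,"ay":0,"az":0,"grip":0.2},{"dx":0.65,"dy":0,"dz":0,"ax":0,"ay":0,"az":0,"grip":0.2},{"dx":0.7,"dy":0,"dz":0,"ax":0,"ay":0,"az":0,"grip":0.2}]' 20
python3 - <<'E'
from rig import manip
import cv2,numpy as np
s=manip.get_image("side")["img"][:,:,::-1];t=manip.get_image("top")["img"][:,:,::-1]
f=lambda im,x,y,w,h,k:cv2.convertScaleAbs(cv2.resize(im[y:y+h,x:x+w],None,fx=k,fy=k,interpolation=cv2.INTER_CUBIC),alpha=1.5)
cv2.imwrite("pics/p6.png",np.hstack([f(s,325,180,66,100,6),f(t,265,130,66,100,6)[:, :0],f(t,260,140,66*2,100*2,3)]))
E
```

```text
clock: 14.8
position: [0.6224, 0.0004, 0.2709]
ee_rot: [-0.001, 0.725, 0.688, -0.0]
contact_force: [0.5, 0.2, -0.3]
width: 0.0514
gripper_force: 0.0
clock: 15.22
position: [0.4446, 0.0098, 0.2832]
ee_rot: [-0.0, 0.725, 0.689, -0.0]
contact_force: [-0.1, -0.1, -0.0]
width: 0.0515
gripper_force: 0.0
clock: 15.63
position: [0.4572, 0.1887, 0.2834]
ee_rot: [-0.001, 0.724, 0.69, 0.002]
contact_force: [0.3, -0.5, 0.3]
width: 0.0516
gripper_force: 0.0
```

View pics/p6.png

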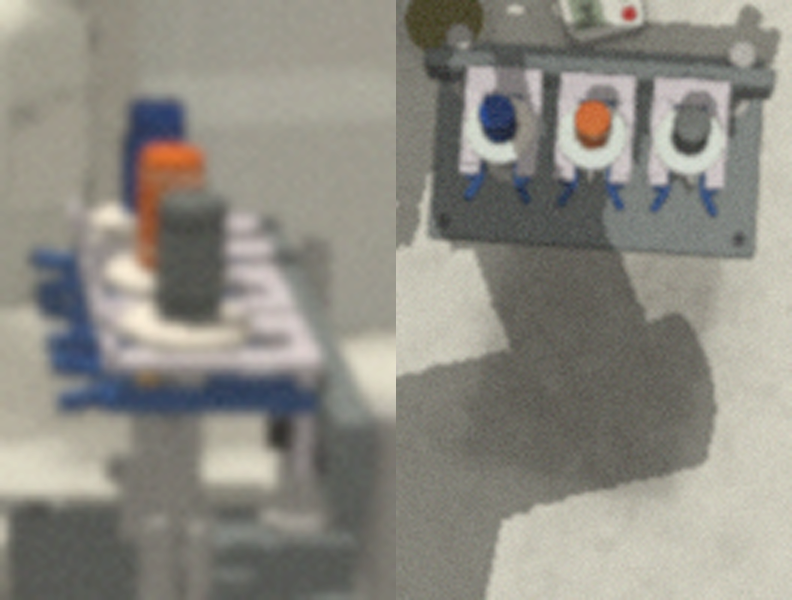

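p6: the orange stirrer, knob at top crop (593,123), hangs upright on the middle hook, in line with the blue (498,118) and grey (692,128) neighbours. The arm is clear, so I'm handing in.

```bash
python3 -c "
from rig import manip
print(manip.sign_off())"
```

```text
the job is handed in; nothing more can be done
None
```

The orange-knobbed stirrer hangs on the middle hook, its shaft felt home against the slot end and its collar felt down on the cradle; the arm is withdrawn and the job was handed in at about 16 s on the robot clock, with no verdict returned.

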